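# Wedge the rocking slide-drying plate

### The arm

A 6-joint arm with a two-finger parallel gripper is mounted at the origin on the work surface. World frame = base frame: x ahead of the robot, y to its left, z up, the work surface at z = 0. Lengths are in mm, angles in rad, forces in N, time in s.
With the tool pointing down it reaches from about 350 to 1000 mm from the base axis. Payload 7.1 kg.
Tool frame: the origin (TCP) lies where the fingers leave the gripper's body, on its centre line; the fingertips stand 73 mm ahead of it and the grasp point (between the pads) lies 54 mm ahead of it; z points along the fingers, y is the direction in which the jaws open and shut (so a half turn about z gives the same grasp; the last joint's range is limited). The gripper opens to 85 mm and grips with 20 to 120 N. Pads are 22 mm wide; open, the fingers measure 114 mm over their backs; the gripper's body (76 mm by 85 mm) begins 54 mm behind the grasp point. The pads swing forward as they close: fully open they stand 13 mm farther back than shut.
Start: joints at [-1.13, 0.423, 1.63, -0, 1.089, -0.019], TCP at [277.37, -560.064, 303.919] pointing down, gripper open.
Joint ranges: [-3, 3], [-0.9, 2.11], [0.09, 2.58], [-1.31, 4.45], [0.11, 2.69], [-2.54, 2.54]. Speed limits (rad/s): [2.39, 2.39, 3.01, 3.14, 3.14, 3.14].

### API

Orientations are given as a unit quaternion [w, x, y, z].
In Python, from cell import bot gives the robot as it stands.
- The arm moves only by the tool drive_tool, never from a script. Its argument "series" is a list of rows, each an object of numbers: "tx", "ty", "tz": the shift along the tool's x, y, z in cm; "ax", "ay", "az": the turn, a rotation vector about the tool's x, y, z in rad; "gripper": the opening, from 0 (shut) to 1 (fully open). In form: [{"tx": .., "ty": .., "tz": .., "ax": .., "ay": .., "az": .., "gripper": ..}, ...]. A call has 1 to 20 rows; each row shifts and turns the commanded pose from where the row before left it, along the tool's axes as they then stand; what a row does not reach is not made up. A row lasts 1/12 s, in which the tool goes at most 41.7 mm and 7.16 degrees, less where a joint would pass 70% of its speed; a pose out of reach is approached as far as the arm can. A call is refused whole if a number of a shift passes 4.17 or a number of a turn 0.125, either way. A call with a gripper value outside its range is refused whole. The fingers move at their own pace and stop on an object; the grip force is fixed at half the most. Time passes only in rows, so rows that do not move let the fingers close. It gives the time, the measured TCP pose, the force and the opening at its end, in the units of the state.
- bot.read_state(): the state, without advancing time (a new reading comes with each control period).
- bot.camera(name): name is "side" or "top" or "wrist"; returns the picture (400x640x3 uint8, red, green, blue); there is no depth.
- bot.camera_params(name): a dict with "intrinsics" (3x3 intrinsics, pixels), "R" (3x3) and "t" (3): a world point X has camera coordinates R X + t. Camera axes: x right, y down, z forward; pixel columns grow to the right and rows downward; lengths in mm; the calibration is good to about 2 mm. A picture is of the moment at which its call begins: read the wrist's pose just before it. camera_params takes no time and is no camera call; for the wrist camera it gives the pose at the moment of the call.
- bot.finish_job(): hands the job in, once; it reports no verdict.
The state is a dict: "time_s": time; "joint_positions": joint angles; "qvel": joint speeds; "joint_efforts": joint torques, N m; "ee_pos": TCP position; "ee_rot": TCP orientation; "ft_force": force on the tool from outside, world axes, zero at the start; "wrist_torque": the same for the moment, N m; "gripper_width": finger opening in mm.
Only numpy, scipy, OpenCV 4.12 (cv2) and the standard library are available. Lean on these libraries where they do the work, as an engineer would, in place of code of your own. Each camera call takes 0.05 s, during which the arm holds its last target.

### The job

The slide-drying plate rocks because its foot at the near left corner is too short. Press down on that corner with the fingertips to feel it rock, let go, then push the wooden wedge, thin end first, along the table under the short foot until the plate stands steady and about level. Test by pressing the corner again, and finish while still pressing down firmly on it with the plate not rocking; pick nothing up, do not shove the plate across the table, and leave the jar, carton and rubber block alone.

Things in the scene. Friction and masses are not known exactly. Their poses are not given: they have to be found in the camera images.
- dryer: slide-drying plate: low white case 220 (x) x 180 (y) mm, 1.5 to 2.2 kg, underside 22 mm, top 68 mm above the table; dark hot plate on top, an steel plate on each corner; four feet at x = +-90, y = +-70 mm, near left (-90, +70) too short. Origin on the table under the case's centre; x away from the robot, y left, z up, turned about z by up to 17 degrees. Left alone it rests level
- corner_plate: steel plate 40 x 40 x 4 mm fixed on the near left corner, straight above the short foot: the place to press. Origin at the centre of its underside, 67 mm above the table at rest (top at 71 mm). About 2 to 4 N down on it tips the case over the diagonal of the two next feet until the short foot meets what is under it; it falls back when let go
- foot_spot (a point): point on the table straight below the short foot's centre while the case is level (fixed to the case). The foot is rubber, round-ended, 22 mm across, its end 5 to 10 mm clear of the table, by an unknown amount
- wedge: loose plain wooden wedge, 130 mm long (y), 56 mm wide (x), 0.13 kg: flat underside, top sloping evenly from 2 mm at the thin end (-y) to 22 mm at the thick end (+y). Origin at the centre of its underside. It lies left of the case, thin end 20 to 70 mm from it, pointing at the short foot (up to 8 mm and 0.12 rad off)
- wedge_toe (a point): middle of the lower edge of the wedge's thin end. The wedge goes in along the case's -y; it meets the short foot when this end is about 20 to 52 mm past the foot's centre, and then holds by friction
- wedge_heel (a point): middle of the lower edge of the wedge's thick end, the upright 56 x 22 mm face to push on; it slides freely at about 1 N, and the push rises past 4 N when it bears on the short foot
- jar: bystander: round amber jar 44 mm across, 70 mm tall, left of the plate beyond the wedge; origin at the centre of its underside
- slide_box: bystander: small carton 80 x 34 x 30 mm on the robot's side of the plate; origin at the centre of its underside
- eraser_block: bystander: dark rubber block 50 x 30 x 22 mm right of the plate; origin at the centre of its underside
Things that resemble listed ones, but are neither listed nor needed, are in the scene too. Several things look just like the wedge: the one meant starts nearest to the robot's base.

How it is judged:
By the outcome, as a careful person would: the job done as asked, in the order asked, and still so for the second after the job is handed in, while the arm keeps its last pose, push and grip.
It also fails if it takes over 58 s, if anything falls off the work surface, if the arm or the gripper's body presses on something with over 40 N, if the wrist force passes 120 N, or if a joint passes its speed limit or range.

## Working session

There is one attempt and no reset: what is moved stays moved. The work goes in short steps, Python scripts to look and compute and a tool call to move; the robot and the scene stay as the last step left them, time stands still between calls to the robot, and variables do not carry over. Pictures are saved under pics/ and viewed, and the job is handed in when it is done.

Besides the shell and the picture viewer there is one more tool, called after "Call:" as name(argument=value, ...), one argument or row to a line, values as JSON. drive_tool: Moves the arm, as the interface text tells. Its arguments: {"type":"object","properties":{"series":{"type":"array"}},"required":["series"]}

```bash
ls; mkdir -p pics; python3 - <<'E'
from cell import bot
import cv2,json
s=bot.read_state();print(s)
for n in("top","side","wrist"):
    p=bot.camera_params(n);print(n,p)
    cv2.imwrite(f"pics/{n}0.png",bot.camera(n)[:,:,::-1])
E
```

```text
pics
{'time_s': 0.0, 'joint_positions': array([-1.12999513e+00,  4.23835107e-01,  1.63071323e+00,  1.34396445e-05,
        1.08858805e+00, -1.89899780e-02]), 'qvel': array([-0.00111496,  0.0005545 , -0.00069832, -0.00066064,  0.00089019,
        0.00044603]), 'joint_efforts': array([ 1.54054469e-03, -5.57379055e+01, -2.81740415e+01,  1.59992728e-04,
        7.37082300e-03,  2.57120797e-05]), 'ee_pos': array([ 277.1922517 , -559.67374271,  303.14005226]), 'ee_rot': array([-7.56013696e-04,  9.73690615e-01,  2.27872752e-01, -1.55768472e-04]), 'ft_force': array([0.8644438 , 0.41655491, 0.35518304]), 'wrist_torque': array([-0.04233088,  0.00936307,  0.05108398]), 'gripper_width': 85.43390037431159}
top {'intrinsics': array([[434.69449502,   0.        , 320.93066447],
       [  0.        , 434.69449502, 191.06961902],
       [  0.        ,   0.        ,   1.        ]]), 'R': array([[-0.00714   , -0.9999075 , -0.01157594],
       [-0.99058334,  0.00865527, -0.1366372 ],
       [ 0.13672476,  0.01049135, -0.99055352]]), 't': array([ 61.25804685, 571.28909793, 828.64013432])}
side {'intrinsics': array([[393.15908029,   0.        , 316.45640124],
       [  0.        , 393.15908029, 195.70761787],
       [  0.        ,   0.        ,   1.        ]]), 'R': array([[-0.96146029, -0.27488126,  0.00586459],
       [-0.20707335,  0.70992496, -0.67314721],
       [ 0.18087214, -0.64841872, -0.73948525]]), 't': array([561.45678291, 112.59525776, 944.19570278])}
wrist {'intrinsics': array([[353.8808364 ,   0.        , 320.7193263 ],
       [  0.        , 353.8808364 , 194.59652742],
       [  0.        ,   0.        ,   1.        ]]), 'R': array([[ 0.44422752, -0.8959132 , -0.00120542],
       [-0.85802112, -0.42582559,  0.28717994],
       [-0.2578016 , -0.12653896, -0.95787589]]), 't': array([-624.90155296,  -37.73080997,  379.05094316])}
```

View pics/top0.png

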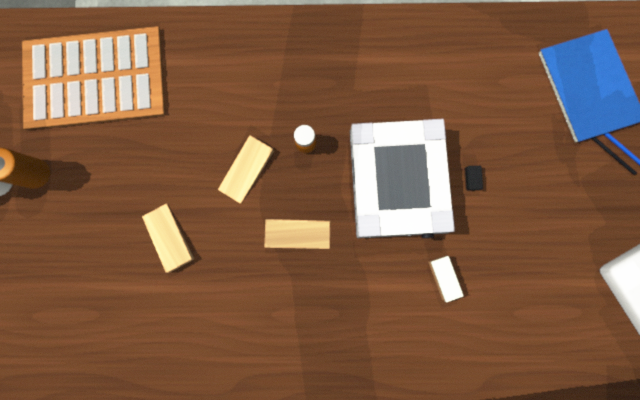

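View pics/side0.png

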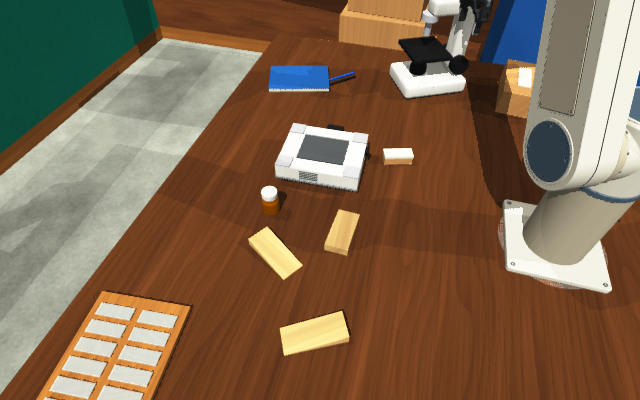

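Top view: the plate is at about (402,178), with its near left corner at (369,225). The aligned wedge is at (297,234), the jar at (304,138), the carton at (447,279) and the block at (474,178). Two decoy wedges lie at (245,169) and (167,238). Next I'll measure positions.

```bash
cat > h.py <<'E'
import numpy as np,cv2
def ray(p,uv):
    K,R,t=map(np.array,(p["intrinsics"],p["R"],p["t"]))
    d=R.T@np.linalg.inv(K)@np.array([uv[0],uv[1],1.]);return -R.T@t,d
def onz(p,uv,z):
    c,d=ray(p,uv);return c+d*(z-c[2])/d[2]
def proj(p,X):
    K,R,t=map(np.array,(p["intrinsics"],p["R"],p["t"]))
    q=K@(R@np.asarray(X,float)+t);return q[:2]/q[2]
E
python3 - <<'E'
from cell import bot
from h import *
np.set_printoptions(precision=1,suppress=True)
p=bot.camera_params("top");im=cv2.imread("pics/top0.png")
hsv=cv2.cvtColor(im,cv2.COLOR_BGR2HSV)
m=cv2.inRange(hsv,(12,60,140),(32,190,255));m[:, 345:]=0;m[:,:135]=0;m=cv2.morphologyEx(m,cv2.MORPH_OPEN,np.ones((3,3)))
for c in cv2.findContours(m,0,2)[0]:
    if cv2.contourArea(c)<300: continue
    b=cv2.boxPoints(cv2.minAreaRect(c));print("wedge",b, [onz(p,q,12)[:2] for q in b], "dist",np.linalg.norm(onz(p,b.mean(0),6)[:2]))
m=cv2.inRange(hsv,(0,0,150),(180,60,255));m2=m.copy();m2[:,:340]=0;m2[:,470:]=0;m2[250:]=0
c=max(cv2.findContours(m2,0,2)[0],key=cv2.contourArea)
b=cv2.boxPoints(cv2.minAreaRect(c));print("case",b,[onz(p,q,68)[:2] for q in b])
g=cv2.inRange(hsv,(0,0,50),(180,110,130));g[:,:370]=0;g[:,440:]=0;g[:140]=0;g[215:]=0
c=max(cv2.findContours(g,0,2)[0],key=cv2.contourArea)
b=cv2.boxPoints(cv2.minAreaRect(c));print("hot",b,[onz(p,q,69)[:2] for q in b])
big=cv2.resize(im[105:255,230:480],None,fx=3.2,fy=3.2,interpolation=cv2.INTER_CUBIC);cv2.imwrite("pics/topc.png",big)
E
```

```text
wedge [[264. 219.]
 [329. 219.]
 [329. 248.]
 [264. 248.]] [array([518.9, 173.9]), array([517.8,  40.9]), array([459.1,  41.5]), array([460. , 173.3])] dist 500.7992278111276
wedge [[139.  214.8]
 [166.6 202.4]
 [192.9 260.8]
 [165.3 273.2]] [array([529.6, 431.4]), array([554.8, 375.5]), array([435.4, 317.2]), array([411. , 372.2])] dist 611.5735924950959
wedge [[215.8 189.9]
 [248.9 133.8]
 [273.5 148.3]
 [240.4 204.4]] [array([579.9, 274.4]), array([698.6, 207.7]), array([666.8, 155.6]), array([549.3, 222.9])] dist 660.7246216504486
wedge [[135.  26.]
 [162.  26.]
 [162. 116.]
 [135. 116.]] [array([943.5, 461. ]), array([942.7, 401.7]), array([739.2, 393. ]), array([739.9, 450.5])] dist 945.3714453611539
case [[349.8 123.5]
 [446.5 117.3]
 [453.7 231.3]
 [357.  237.4]] [array([701.9,  -1.5]), array([ 712.4, -192.1]), array([ 488.5, -195.4]), array([478.3, -11.6])]
hot [[374.6 147.4]
 [425.  143.9]
 [429.3 206. ]
 [378.9 209.5]] [array([652.8, -49.1]), array([ 658.8, -147.5]), array([ 537. , -150.9]), array([531.1, -54.4])]
```

View pics/topc.png

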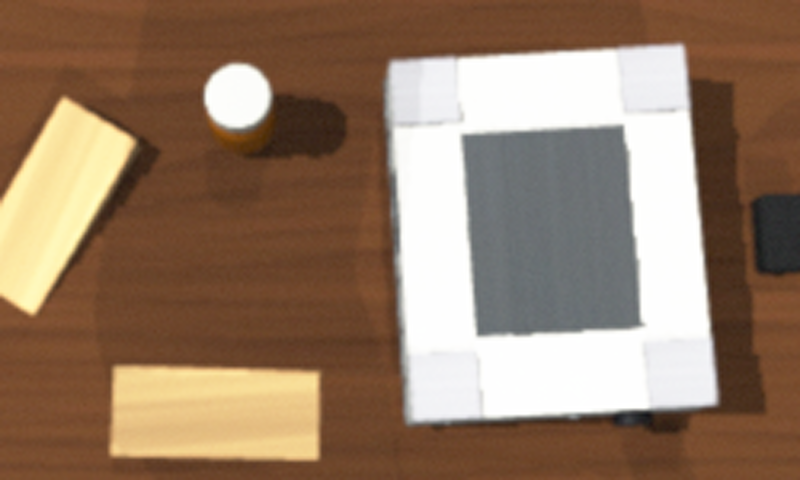

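```bash
python3 - <<'E'
from cell import bot
from h import *
np.set_printoptions(precision=1,suppress=True)
p=bot.camera_params("top");s=bot.camera_params("side");w=bot.camera_params("wrist")
print("cam pos wrist",-w["R"].T@w["t"])
im=cv2.imread("pics/side0.png");cv2.imwrite("pics/sidec.png",cv2.resize(im[0:200,230:640],None,fx=1.95,fy=1.95))
for n,uv in dict(base1=(394,92),base2=(463,92),book=(330,85)).items(): print(n,onz(s,uv,0))
print("tip proj side",proj(s,(277,-560,230)),"top",proj(p,(277,-560,230)))
print("top white",onz(p,(603,270),0),onz(p,(640,330),0))
E
```

```text
cam pos wrist [ 343.  -528.   373.3]
base1 [ 455.4 -536.4    0. ]
base2 [ 223.2 -605.1    0. ]
book [ 681.2 -516.     0. ]
tip proj side [465.6  31.1] top [744.5 370.1]
top white [ 411.  -512.4    0. ] [ 293.4 -574.1    0. ]
```

View pics/sidec.png

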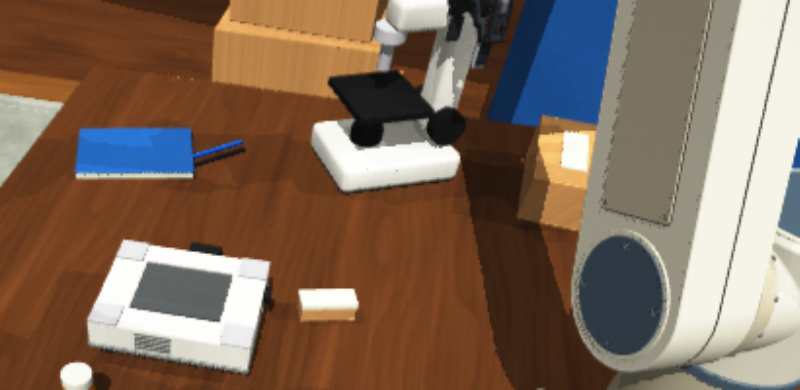

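View pics/wrist0.png

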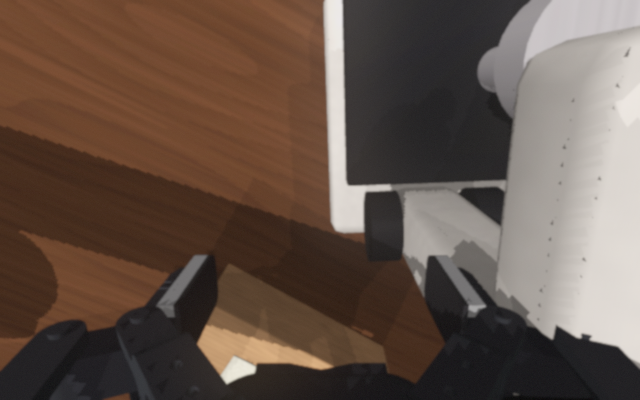

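Call:
drive_tool(
  series=[
    {"ty": -3, "tz": -0.5, "gripper": 1},
    {"ty": -3, "tz": -0.5, "gripper": 1},
    {"ty": -3, "tz": -0.5, "gripper": 1},
    {"ty": -3, "tz": -0.5, "gripper": 1},
    {"ty": -3, "tz": -0.5, "gripper": 1},
  ],
)

```text
invalid input at $.series[0]: expected keys tx, ty, tz, ax, ay, az, gripper
```

Call:
drive_tool(
  series=[
    {"tx": 0, "ty": -3, "tz": -0.5, "ax": 0, "ay": 0, "az": 0, "gripper": 0},
    {"tx": 0, "ty": -3, "tz": -0.5, "ax": 0, "ay": 0, "az": 0, "gripper": 0},
    {"tx": 0, "ty": -3, "tz": -0.5, "ax": 0, "ay": 0, "az": 0, "gripper": 0},
    {"tx": 0, "ty": -3, "tz": -0.5, "ax": 0, "ay": 0, "az": 0, "gripper": 0},
    {"tx": 0, "ty": -3, "tz": -0.5, "ax": 0, "ay": 0, "az": 0, "gripper": 0},
  ],
)

```text
time_s: 0.57
ee_pos: [210.1, -424.1, 328.7]
ee_rot: [-0.0, 0.974, 0.228, -0.0]
ft_force: [-0.3, -0.0, 0.3]
gripper_width: 25.4
```

Call:
drive_tool(
  series=[
    {"tx": 3.3, "ty": 0, "tz": 0, "ax": 0, "ay": 0, "az": -0.07, "gripper": 0},
    {"tx": 3.3, "ty": 0, "tz": 0, "ax": 0, "ay": 0, "az": -0.07, "gripper": 0},
    {"tx": 3.3, "ty": 0, "tz": 0, "ax": 0, "ay": 0, "az": -0.07, "gripper": 0},
    {"tx": 3.3, "ty": 0, "tz": 0, "ax": 0, "ay": 0, "az": -0.07, "gripper": 0},
    {"tx": 3.3, "ty": 0, "tz": 0, "ax": 0, "ay": 0, "az": -0.07, "gripper": 0},
    {"tx": 3.3, "ty": 0, "tz": 0, "ax": 0, "ay": 0, "az": -0.07, "gripper": 0},
    {"tx": 3.3, "ty": 0, "tz": 0, "ax": 0, "ay": 0, "az": -0.07, "gripper": 0},
    {"tx": 3.3, "ty": 0, "tz": 0, "ax": 0, "ay": 0, "az": -0.07, "gripper": 0},
    {"tx": 3.3, "ty": 0, "tz": 0, "ax": 0, "ay": 0, "az": -0.07, "gripper": 0},
    {"tx": 3.3, "ty": 0, "tz": 0, "ax": 0, "ay": 0, "az": -0.07, "gripper": 0},
    {"tx": 3.3, "ty": 0, "tz": 0, "ax": 0, "ay": 0, "az": -0.07, "gripper": 0},
    {"tx": 3.3, "ty": 0, "tz": 0, "ax": 0, "ay": 0, "az": -0.07, "gripper": 0},
    {"tx": 3.3, "ty": 0, "tz": 0, "ax": 0, "ay": 0, "az": -0.07, "gripper": 0},
    {"tx": 3.3, "ty": 0, "tz": 0, "ax": 0, "ay": 0, "az": -0.07, "gripper": 0},
    {"tx": 3.3, "ty": 0, "tz": 0, "ax": 0, "ay": 0, "az": -0.07, "gripper": 0},
  ],
)

```text
time_s: 1.82
ee_pos: [486.2, -39.6, 328.8]
ee_rot: [0.0, 0.727, 0.686, 0.0]
ft_force: [0.8, -0.2, -0.3]
gripper_width: 0.0
```

```bash
python3 - <<'E'
from cell import bot
from h import *
w=bot.camera_params("wrist");np.savez("w1.npz",**w)
cv2.imwrite("pics/wrist1.png",bot.camera("wrist")[:,:,::-1]);print(bot.read_state()["ee_pos"],-w["R"].T@w["t"])
E
```

```text
[486.3870228  -35.4946184  328.84034347] [490.56295608  32.7691838  398.79584136]
```

View pics/wrist1.png

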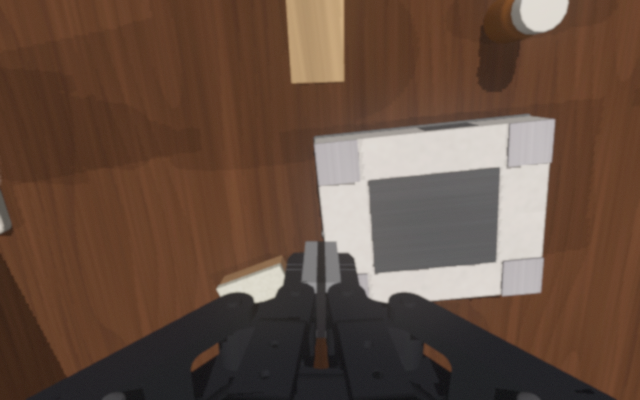

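The wrist view shows the corner plate at about (338,161), the wedge's thin end running from (292,83) to (344,81), and the jar at (538,15). The carton is at (255,280), behind the fingers.

```bash
python3 - <<'E'
from h import *
from cell import bot
np.set_printoptions(precision=1,suppress=True)
w=dict(np.load("w1.npz"));p=bot.camera_params("top")
im=cv2.imread("pics/wrist1.png");hsv=cv2.cvtColor(im,cv2.COLOR_BGR2HSV)
# hot plate
g=cv2.inRange(hsv,(0,0,40),(180,90,110));g[:,:362]=0;g[:,505:]=0;g[:160]=0;g[274:]=0
c=max(cv2.findContours(g,0,2)[0],key=cv2.contourArea)
b=cv2.boxPoints(cv2.minAreaRect(c));B=[onz(w,q,69)[:2] for q in b];print("hot",b,B,"ctr",np.mean(B,0))
# corner plates
for n,q in dict(NL=[(315,141),(357,139),(359,184),(320,185)],FL=[(508,122),(553,119),(551,163),(509,166)],FR=[(502,261),(543,258),(541,294),(503,297)]).items():
    Q=[onz(w,u,71)[:2] for u in q];print(n,Q,np.mean(Q,0))
print("toe",[onz(w,u,2)[:2] for u in((292,83),(344,81))])
print("case edge bottom?",[onz(w,u,68)[:2] for u in((357,140),(508,124))])
print("top toe",[onz(p,u,2)[:2] for u in((329.5,220),(329.5,249))],"heel",[onz(p,u,22)[:2] for u in((265,219),(264,248))])
print("topNL",[onz(p,u,71)[:2] for u in((358.6,215),(379.4,214.4),(380.9,234),(358,235))])
print("jar",onz(p,(304,132),70))
E
```

```text
hot [[367.3 179.8]
 [497.8 168.1]
 [506.  260.1]
 [375.5 271.8]] [array([530.5, -53.7]), array([654.7, -49.3]), array([ 671.6, -147.3]), array([ 537.1, -153. ])] ctr [ 598.5 -100.8]
NL [array([482.7, -13.4]), array([521.5, -13.8]), array([522.2, -56.9]), array([484.8, -55.8])] [502.8 -35. ]
FL [array([659.3,  -6.2]), array([699.8,  -5.8]), array([703.3, -46.7]), array([664.1, -47.4])] [681.6 -26.5]
FR [array([ 666.4, -146.9]), array([ 707.9, -145.9]), array([ 711. , -188.1]), array([ 671.3, -189.4])] [ 689.2 -167.6]
toe [array([460.3,  40.1]), array([515.9,  39. ])]
case edge bottom? [array([521.8, -15.1]), array([661. ,  -8.4])]
top toe [array([516.5,  39.9]), array([457.1,  40.4])] heel [array([518.1, 170.5]), array([460. , 171.9])]
topNL [array([520.7, -15.2]), array([521.5, -54.8]), array([484.3, -56.7]), array([482.7, -13.3])]
jar [685.   88.8  70. ]
```

Call:
drive_tool(
  series=[
    {"tx": 0, "ty": 0, "tz": 0, "ax": 0, "ay": 0, "az": -0.123, "gripper": 0},
    {"tx": 0, "ty": 1.6, "tz": 3.5, "ax": 0, "ay": 0, "az": 0, "gripper": 0},
    {"tx": 0, "ty": 0, "tz": 4, "ax": 0, "ay": 0, "az": 0, "gripper": 0},
    {"tx": 0, "ty": 0, "tz": 4, "ax": 0, "ay": 0, "az": 0, "gripper": 0},
    {"tx": 0, "ty": 0, "tz": 4, "ax": 0, "ay": 0, "az": 0, "gripper": 0},
    {"tx": 0, "ty": 0, "tz": 0, "ax": 0, "ay": 0, "az": 0, "gripper": 0},
    {"tx": 0, "ty": 0, "tz": 0, "ax": 0, "ay": 0, "az": 0, "gripper": 0},
  ],
)

```text
time_s: 2.45
ee_pos: [500.4, -40.1, 172.4]
ee_rot: [-0.002, 0.685, 0.729, -0.002]
ft_force: [0.7, -0.9, 0.7]
gripper_width: 0.1
```

```bash
python3 - <<'E'
from cell import bot
from h import *
s=bot.read_state();print(s["ee_pos"],s["ee_rot"],s["ft_force"])
w=bot.camera_params("wrist");np.savez("w2.npz",**w)
cv2.imwrite("pics/wrist2.png",bot.camera("wrist")[:,:,::-1]);cv2.imwrite("pics/side2.png",bot.camera("side")[:,:,::-1])
print("foot plate proj",proj(w,(502.5,-35,71)))
E
```

```text
[500.43516488 -40.12803287 172.37310685] [-0.00233387  0.68485884  0.72866982 -0.00179358] [ 0.70421624 -0.8963336   0.73020976]
foot plate proj [326.07602989 224.55660626]
```

View pics/wrist2.png

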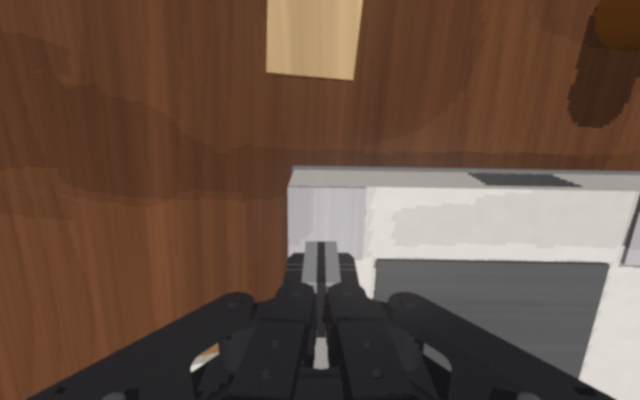

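View pics/side2.png

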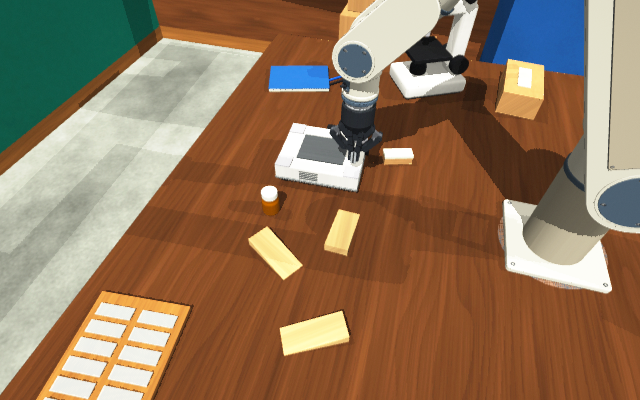

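```bash
python3 - <<'E'
from h import *
np.set_printoptions(precision=1,suppress=True)
w=dict(np.load("w2.npz"))
print([onz(w,u,71)[:2] for u in((289,188),(366,187),(364,260),(639,187),(634,265))])
print("edge yaw",[onz(w,u,68)[:2] for u in((370,187),(639,190))])
print("toe",[onz(w,u,2)[:2] for u in((267,72),(354,80))])
E
```

```text
[array([482.6, -16.6]), array([521.1, -13.6]), array([524.1, -53.9]), array([657.1,  -4.8]), array([668.2, -47.4])]
edge yaw [array([523.6, -14.2]), array([660.5,  -7. ])]
toe [array([460. ,  40.3]), array([516.2,  38.9])]
```

Call:
drive_tool(
  series=[
    {"tx": 0.4, "ty": 0.3, "tz": 1.0, "ax": 0, "ay": 0, "az": 0, "gripper": 0},
    {"tx": 0, "ty": 0, "tz": 0.8, "ax": 0, "ay": 0, "az": 0, "gripper": 0},
    {"tx": 0, "ty": 0, "tz": 0.3, "ax": 0, "ay": 0, "az": 0, "gripper": 0},
    {"tx": 0, "ty": 0, "tz": 0, "ax": 0, "ay": 0, "az": 0, "gripper": 0},
    {"tx": 0, "ty": 0, "tz": 0, "ax": 0, "ay": 0, "az": 0, "gripper": 0},
  ],
)

```text
time_s: 2.97
ee_pos: [504.6, -36.0, 153.2]
ee_rot: [0.0, 0.685, 0.729, 0.0]
ft_force: [-0.2, 0.3, 0.6]
gripper_width: -0.3
```

Call:
drive_tool(
  series=[
    {"tx": 0, "ty": 0, "tz": 0.3, "ax": 0, "ay": 0, "az": 0, "gripper": 0},
    {"tx": 0, "ty": 0, "tz": 0.3, "ax": 0, "ay": 0, "az": 0, "gripper": 0},
    {"tx": 0, "ty": 0, "tz": 0.2, "ax": 0, "ay": 0, "az": 0, "gripper": 0},
    {"tx": 0, "ty": 0, "tz": 0, "ax": 0, "ay": 0, "az": 0, "gripper": 0},
    {"tx": 0, "ty": 0, "tz": 0, "ax": 0, "ay": 0, "az": 0, "gripper": 0},
  ],
)

```text
time_s: 3.38
ee_pos: [504.4, -36.1, 144.7]
ee_rot: [-0.0, 0.685, 0.729, -0.0]
ft_force: [-0.9, 0.6, -0.1]
gripper_width: -0.0
```

Call:
drive_tool(
  series=[
    {"tx": 0, "ty": 0, "tz": 0.1, "ax": 0, "ay": 0, "az": 0, "gripper": 0},
    {"tx": 0, "ty": 0, "tz": 0.1, "ax": 0, "ay": 0, "az": 0, "gripper": 0},
    {"tx": 0, "ty": 0, "tz": 0, "ax": 0, "ay": 0, "az": 0, "gripper": 0},
  ],
)

```text
time_s: 3.63
ee_pos: [504.6, -36.0, 142.9]
ee_rot: [0.0, 0.685, 0.729, 0.0]
ft_force: [-0.0, -1.0, 2.0]
gripper_width: -0.2
```

Call:
drive_tool(
  series=[
    {"tx": 0, "ty": 0, "tz": 0.1, "ax": 0, "ay": 0, "az": 0, "gripper": 0},
    {"tx": 0, "ty": 0, "tz": 0.1, "ax": 0, "ay": 0, "az": 0, "gripper": 0},
    {"tx": 0, "ty": 0, "tz": 0, "ax": 0, "ay": 0, "az": 0, "gripper": 0},
  ],
)

```text
time_s: 3.88
ee_pos: [504.4, -35.9, 140.8]
ee_rot: [-0.0, 0.685, 0.729, -0.0]
ft_force: [-0.8, 2.0, 2.7]
gripper_width: -0.0
```

Call:
drive_tool(
  series=[
    {"tx": 0, "ty": 0, "tz": 0.1, "ax": 0, "ay": 0, "az": 0, "gripper": 0},
    {"tx": 0, "ty": 0, "tz": 0.1, "ax": 0, "ay": 0, "az": 0, "gripper": 0},
    {"tx": 0, "ty": 0, "tz": 0, "ax": 0, "ay": 0, "az": 0, "gripper": 0},
  ],
)

```text
time_s: 4.13
ee_pos: [504.4, -36.0, 138.7]
ee_rot: [-0.0, 0.685, 0.729, -0.0]
ft_force: [-0.7, 1.5, 2.7]
gripper_width: -0.1
```

Call:
drive_tool(
  series=[
    {"tx": 0, "ty": 0, "tz": 0.1, "ax": 0, "ay": 0, "az": 0, "gripper": 0},
    {"tx": 0, "ty": 0, "tz": 0, "ax": 0, "ay": 0, "az": 0, "gripper": 0},
  ],
)

```text
time_s: 4.3
ee_pos: [504.5, -36.0, 138.0]
ee_rot: [-0.0, 0.685, 0.729, -0.0]
ft_force: [-2.0, 2.6, 6.9]
gripper_width: -0.0
```

Call:
drive_tool(
  series=[
    {"tx": 0, "ty": 0, "tz": 0.1, "ax": 0, "ay": 0, "az": 0, "gripper": 0},
    {"tx": 0, "ty": 0, "tz": 0, "ax": 0, "ay": 0, "az": 0, "gripper": 0},
  ],
)

```text
time_s: 4.47
ee_pos: [504.5, -35.9, 137.7]
ee_rot: [-0.0, 0.685, 0.729, -0.0]
ft_force: [-5.1, 3.3, 15.3]
gripper_width: 0.3
```

The plate rocked: contact at TCP z of about 143.8, moving at about 2.7 N, then a hard stop at about 138.2. That puts the foot gap at about 5.6 mm. Now I'll let go and travel to behind the heel.

Call:
drive_tool(
  series=[
    {"tx": 0, "ty": 0, "tz": -0.3, "ax": 0, "ay": 0, "az": 0, "gripper": 0},
    {"tx": 0, "ty": 0, "tz": -0.3, "ax": 0, "ay": 0, "az": 0, "gripper": 0},
    {"tx": 0, "ty": 0, "tz": -0.8, "ax": 0, "ay": 0, "az": 0, "gripper": 0},
    {"tx": 0, "ty": 0, "tz": -1.5, "ax": 0, "ay": 0, "az": 0, "gripper": 0},
    {"tx": 1.5, "ty": 0, "tz": -1.5, "ax": 0, "ay": 0, "az": 0, "gripper": 0},
    {"tx": 3, "ty": 0, "tz": 0, "ax": 0, "ay": 0, "az": 0, "gripper": 0},
    {"tx": 3.5, "ty": 0, "tz": 0, "ax": 0, "ay": 0, "az": 0, "gripper": 0},
    {"tx": 3.5, "ty": -0.2, "tz": 0, "ax": 0, "ay": 0, "az": 0, "gripper": 0},
    {"tx": 3.5, "ty": 0, "tz": 0, "ax": 0, "ay": 0, "az": 0, "gripper": 0},
    {"tx": 3.5, "ty": 0, "tz": 0, "ax": 0, "ay": 0, "az": 0, "gripper": 0},
    {"tx": 3, "ty": 0, "tz": 0, "ax": 0, "ay": 0, "az": 0, "gripper": 0},
    {"tx": 1.5, "ty": 0, "tz": 0, "ax": 0, "ay": 0, "az": 0, "gripper": 0},
    {"tx": 0, "ty": 0, "tz": 0, "ax": 0, "ay": 0, "az": 0, "gripper": 0},
    {"tx": 0, "ty": 0, "tz": 0, "ax": 0, "ay": 0, "az": 0, "gripper": 0},
  ],
)

```text
time_s: 5.63
ee_pos: [488.2, 193.9, 181.1]
ee_rot: [0.0, 0.684, 0.729, 0.0]
ft_force: [0.2, 0.1, -0.2]
gripper_width: -0.2
```

```bash
python3 - <<'E'
from cell import bot
from h import *
np.set_printoptions(precision=1,suppress=True)
s=bot.read_state();print(s["ee_pos"],s["ft_force"])
p=bot.camera_params("top");w=bot.camera_params("wrist");np.savez("w3.npz",**w)
cv2.imwrite("pics/wrist3.png",bot.camera("wrist")[:,:,::-1]);im=bot.camera("top")[:,:,::-1];cv2.imwrite("pics/top3.png",im)
cv2.imwrite("pics/top3c.png",cv2.resize(im[105:255,230:480],None,fx=3.2,fy=3.2,interpolation=cv2.INTER_CUBIC))
E
```

```text
[488.2 193.9 181.1] [ 0.2  0.1 -0.2]
```

View pics/wrist3.png

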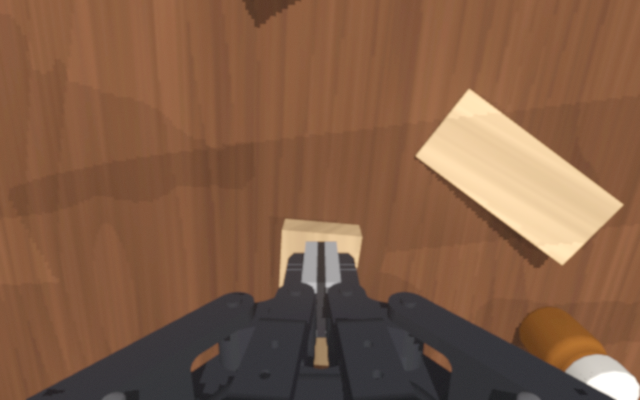

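View pics/top3c.png

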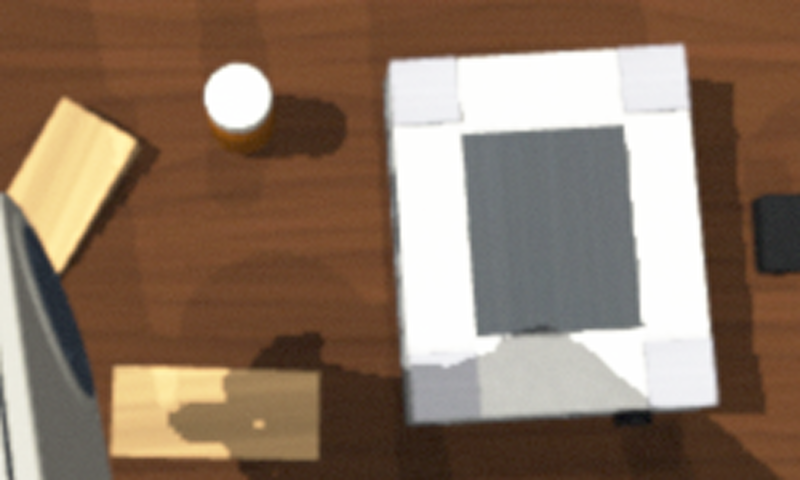

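The top view shows nothing has shifted. In the wrist view the heel face's upper edge runs from (283,230) to (361,237) and its lower edge from (286,219) to (360,226).

```bash
python3 - <<'E'
from h import *
np.set_printoptions(precision=1,suppress=True)
w=dict(np.load("w3.npz"))
print([onz(w,u,22)[:2] for u in((283,230),(361,237))],[onz(w,u,0)[:2] for u in((286,219),(360,226))])
print("finger tip proj front",[proj(w,(488.2-0.065*d,193.9+d,108)) for d in(-11,0,11)])
E
```

```text
[array([463.6, 170.3]), array([518.3, 168.5])] [array([463.6, 170.2]), array([520. , 168.1])]
finger tip proj front [array([320.3, 280.1]), array([320.3, 258.1]), array([320.3, 235.3])]
```

Call:
drive_tool(
  series=[
    {"tx": 0, "ty": 0, "tz": 3, "ax": 0, "ay": 0, "az": 0, "gripper": 0},
    {"tx": 0, "ty": 0, "tz": 3, "ax": 0, "ay": 0, "az": 0, "gripper": 0},
    {"tx": 0, "ty": 0, "tz": 2.5, "ax": 0, "ay": 0, "az": 0, "gripper": 0},
    {"tx": 0, "ty": 0, "tz": 1.3, "ax": 0, "ay": 0, "az": 0, "gripper": 0},
    {"tx": 0, "ty": 0, "tz": 0, "ax": 0, "ay": 0, "az": 0, "gripper": 0},
    {"tx": 0, "ty": 0, "tz": 0, "ax": 0, "ay": 0, "az": 0, "gripper": 0},
  ],
)

```text
time_s: 6.23
ee_pos: [488.3, 192.6, 82.8]
ee_rot: [-0.0, 0.685, 0.728, -0.001]
ft_force: [0.2, 0.0, 0.1]
gripper_width: 0.4
```

Call:
drive_tool(
  series=[
    {"tx": -0.5, "ty": 0.1, "tz": 0, "ax": 0, "ay": 0, "az": 0, "gripper": 0},
    {"tx": -0.5, "ty": 0, "tz": 0, "ax": 0, "ay": 0, "az": 0, "gripper": 0},
    {"tx": -0.3, "ty": 0, "tz": 0, "ax": 0, "ay": 0, "az": 0, "gripper": 0},
    {"tx": -0.3, "ty": 0, "tz": 0, "ax": 0, "ay": 0, "az": 0, "gripper": 0},
    {"tx": -0.3, "ty": 0, "tz": 0, "ax": 0, "ay": 0, "az": 0, "gripper": 0},
    {"tx": -0.3, "ty": 0, "tz": 0, "ax": 0, "ay": 0, "az": 0, "gripper": 0},
    {"tx": -0.3, "ty": 0, "tz": 0, "ax": 0, "ay": 0, "az": 0, "gripper": 0},
    {"tx": -0.3, "ty": 0, "tz": 0, "ax": 0, "ay": 0, "az": 0, "gripper": 0},
    {"tx": -0.3, "ty": 0, "tz": 0, "ax": 0, "ay": 0, "az": 0, "gripper": 0},
    {"tx": -0.3, "ty": 0, "tz": 0, "ax": 0, "ay": 0, "az": 0, "gripper": 0},
    {"tx": 0, "ty": 0, "tz": 0, "ax": 0, "ay": 0, "az": 0, "gripper": 0},
  ],
)

```text
time_s: 7.15
ee_pos: [491.3, 158.9, 82.8]
ee_rot: [-0.0, 0.685, 0.729, -0.0]
ft_force: [-0.2, 0.7, 0.2]
gripper_width: 0.5
```

Call:
drive_tool(
  series=[
    {"tx": -0.3, "ty": 0, "tz": 0, "ax": 0, "ay": 0, "az": 0, "gripper": 0},
    {"tx": -0.4, "ty": 0, "tz": 0, "ax": 0, "ay": 0, "az": 0, "gripper": 0},
    {"tx": -0.4, "ty": 0, "tz": 0, "ax": 0, "ay": 0, "az": 0, "gripper": 0},
    {"tx": -0.4, "ty": 0, "tz": 0, "ax": 0, "ay": 0, "az": 0, "gripper": 0},
    {"tx": 0, "ty": 0, "tz": 0, "ax": 0, "ay": 0, "az": 0, "gripper": 0},
  ],
)

```text
time_s: 7.57
ee_pos: [492.2, 143.8, 82.8]
ee_rot: [-0.0, 0.685, 0.728, -0.0]
ft_force: [0.1, -0.2, 0.0]
gripper_width: 0.5
```

```bash
python3 - <<'E'
from cell import bot
from h import *
im=bot.camera("top")[:,:,::-1];cv2.imwrite("pics/top4.png",im)
cv2.imwrite("pics/top4c.png",cv2.resize(im[105:255,230:480],None,fx=3.2,fy=3.2,interpolation=cv2.INTER_CUBIC))
E
```

```text
(no output)
```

View pics/top4c.png

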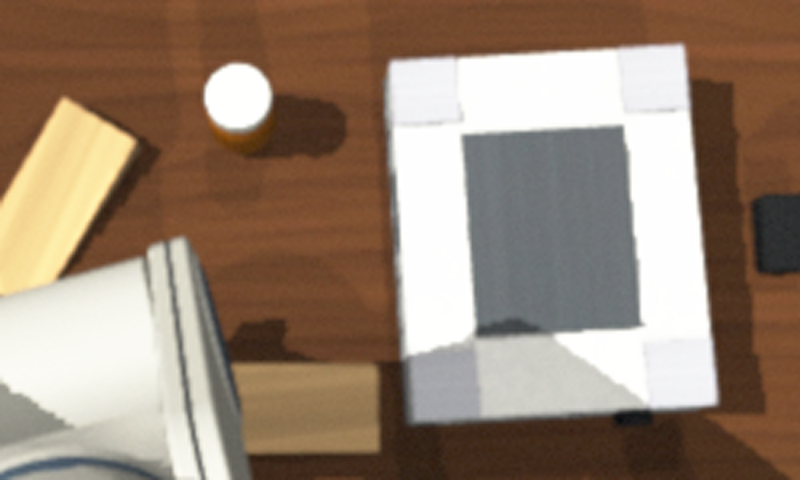

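```bash
python3 - <<'E'
from cell import bot
from h import *
np.set_printoptions(precision=1,suppress=True)
p=bot.camera_params("top")
f=lambda x,y,z:onz(p,(230+x/3.2,105+y/3.2),z)[:2]
print("toe",f(380,364,2),f(378,453,2),"near edge",f(245,452,14),"far edge",f(240,363,14), f(320,363,7),f(320,453,7))
im=bot.camera("side")[:,:,::-1];cv2.imwrite("pics/side4c.png",cv2.resize(im[100:280,220:460],None,fx=3.2,fy=3.2,interpolation=cv2.INTER_CUBIC))
E
```

```text
toe [518.7   0.1] [461.8   2.3] near edge [462.9  86.9] far edge [519.2  89.9] [519.3  38.8] [462.   39.4]
```

View pics/side4c.png

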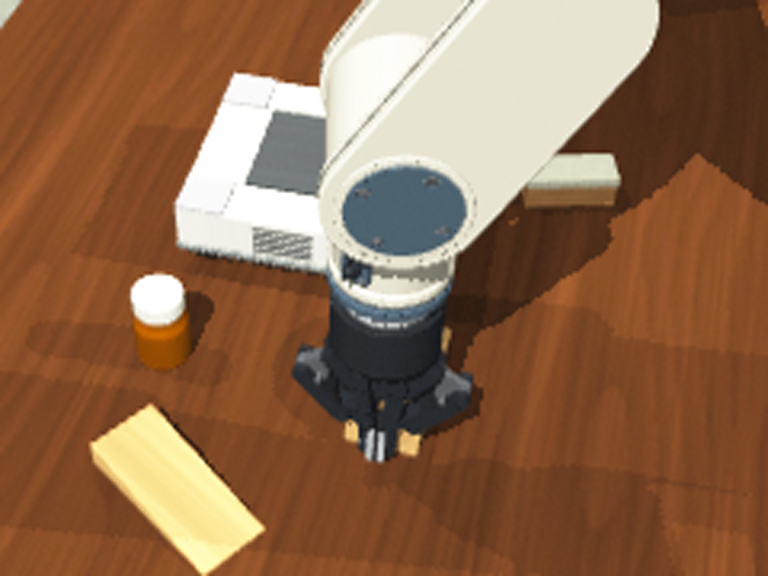

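Toe is at about (490,1), heading about 0 rad, and about 12 mm off the foot's line (x≈503). I'll correct this by nudging the heel off-centre on its -x side.

Call:
drive_tool(
  series=[
    {"tx": 0.8, "ty": 0, "tz": 0, "ax": 0, "ay": 0, "az": 0, "gripper": 0},
    {"tx": 0, "ty": -1.0, "tz": 0, "ax": 0, "ay": 0, "az": -0.03, "gripper": 0},
    {"tx": 0, "ty": -0.9, "tz": 0, "ax": 0, "ay": 0, "az": 0, "gripper": 0},
    {"tx": 0, "ty": 0, "tz": 0, "ax": 0, "ay": 0, "az": 0, "gripper": 0},
    {"tx": -0.4, "ty": 0, "tz": 0, "ax": 0, "ay": 0, "az": 0, "gripper": 0},
    {"tx": -0.4, "ty": 0, "tz": 0, "ax": 0, "ay": 0, "az": 0, "gripper": 0},
    {"tx": -0.3, "ty": 0, "tz": 0, "ax": 0, "ay": 0, "az": 0, "gripper": 0},
    {"tx": -0.3, "ty": 0, "tz": 0, "ax": 0, "ay": 0, "az": 0, "gripper": 0},
    {"tx": -0.3, "ty": 0, "tz": 0, "ax": 0, "ay": 0, "az": 0, "gripper": 0},
    {"tx": -0.2, "ty": 0, "tz": 0, "ax": 0, "ay": 0, "az": 0, "gripper": 0},
    {"tx": 0, "ty": 0, "tz": 0, "ax": 0, "ay": 0, "az": 0, "gripper": 0},
    {"tx": 0, "ty": 0, "tz": 0, "ax": 0, "ay": 0, "az": 0, "gripper": 0},
  ],
)

```text
time_s: 8.67
ee_pos: [474.7, 131.9, 82.9]
ee_rot: [0.0, 0.674, 0.739, -0.0]
ft_force: [0.1, -0.1, 1.0]
gripper_width: 0.1
```

```bash
python3 - <<'E'
from cell import bot
from h import *
w=bot.camera_params("wrist");np.savez("w5.npz",**w)
cv2.imwrite("pics/wrist5.png",bot.camera("wrist")[:,:,::-1])
im=bot.camera("top")[:,:,::-1];cv2.imwrite("pics/top5.png",im)
cv2.imwrite("pics/top5c.png",cv2.resize(im[175:275,270:430],None,fx=5,fy=5,interpolation=cv2.INTER_CUBIC))
E
```

```text
(no output)
```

View pics/top5c.png

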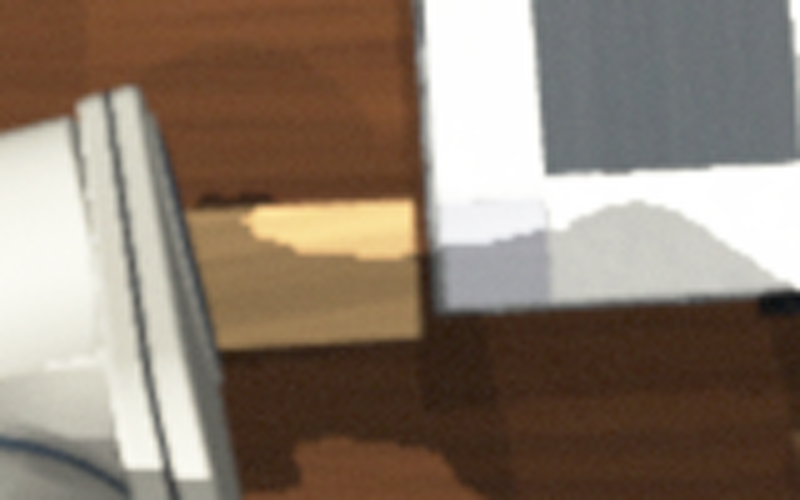

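View pics/wrist5.png

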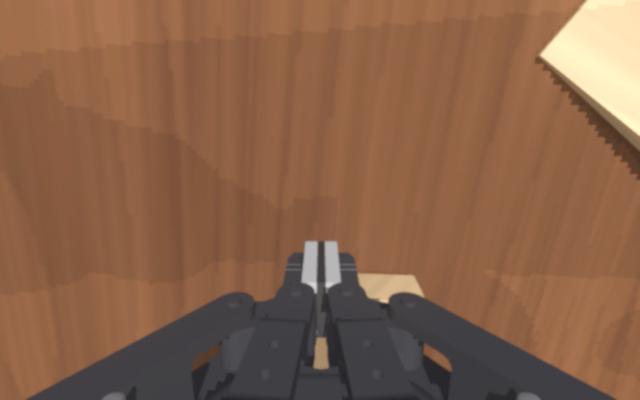

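```bash
python3 - <<'E'
from cell import bot
from h import *
np.set_printoptions(precision=1,suppress=True)
p=bot.camera_params("top");w=dict(np.load("w5.npz"))
f=lambda x,y,z:onz(p,(270+x/5,175+y/5),z)[:2]
print("toe",f(415,200,2),f(421,337,2),"far edge",f(200,209,13),f(400,200,3.5),"near",f(230,350,11),f(400,338,4))
print("heel corner",onz(w,(415,275),22),onz(w,(360,273),22))
print("case edge",f(418,100,68),f(434,300,68))
print("NLplate",[f(x,y,71) for x,y in((437,203),(547,199),(551,303),(443,308))])
E
```

```text
toe [526.4  -8.8] [470.2 -10.3] far edge [522.6  79.7] [526.4  -2.5] near [465.3  67.8] [469.8  -1.6]
heel corner [513.9 134.   22. ] [491.1 132.8  22. ]
case edge [559.6  -6.5] [482.9 -11.2]
NLplate [array([519.6, -12.8]), array([520.8, -54.8]), array([481.3, -55.3]), array([479.7, -14.4])]
```

Call:
drive_tool(
  series=[
    {"tx": 0.6, "ty": 0, "tz": 0, "ax": 0, "ay": 0, "az": 0, "gripper": 0},
    {"tx": 0, "ty": 0.9, "tz": 0, "ax": 0, "ay": 0, "az": 0.035, "gripper": 0},
    {"tx": 0, "ty": 0.7, "tz": 0, "ax": 0, "ay": 0, "az": 0, "gripper": 0},
    {"tx": 0, "ty": 0, "tz": 0, "ax": 0, "ay": 0, "az": 0, "gripper": 0},
    {"tx": -0.4, "ty": 0, "tz": 0, "ax": 0, "ay": 0, "az": 0, "gripper": 0},
    {"tx": -0.4, "ty": 0, "tz": 0, "ax": 0, "ay": 0, "az": 0, "gripper": 0},
    {"tx": -0.3, "ty": 0, "tz": 0, "ax": 0, "ay": 0, "az": 0, "gripper": 0},
    {"tx": -0.3, "ty": 0, "tz": 0, "ax": 0, "ay": 0, "az": 0, "gripper": 0},
    {"tx": -0.3, "ty": 0, "tz": 0, "ax": 0, "ay": 0, "az": 0, "gripper": 0},
    {"tx": -0.3, "ty": 0, "tz": 0, "ax": 0, "ay": 0, "az": 0, "gripper": 0},
    {"tx": -0.3, "ty": 0, "tz": 0, "ax": 0, "ay": 0, "az": 0, "gripper": 0},
    {"tx": 0, "ty": 0, "tz": 0, "ax": 0, "ay": 0, "az": 0, "gripper": 0},
  ],
)

```text
time_s: 9.77
ee_pos: [491.3, 115.8, 82.9]
ee_rot: [-0.0, 0.687, 0.727, -0.0]
ft_force: [0.1, 0.4, 0.4]
gripper_width: -0.0
```

```bash
python3 - <<'E'
from cell import bot
from h import *
im=bot.camera("top")[:,:,::-1];cv2.imwrite("pics/top6.png",im)
cv2.imwrite("pics/top6c.png",cv2.resize(im[175:275,270:430],None,fx=5,fy=5,interpolation=cv2.INTER_CUBIC))
E
```

```text
(no output)
```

View pics/top6c.png

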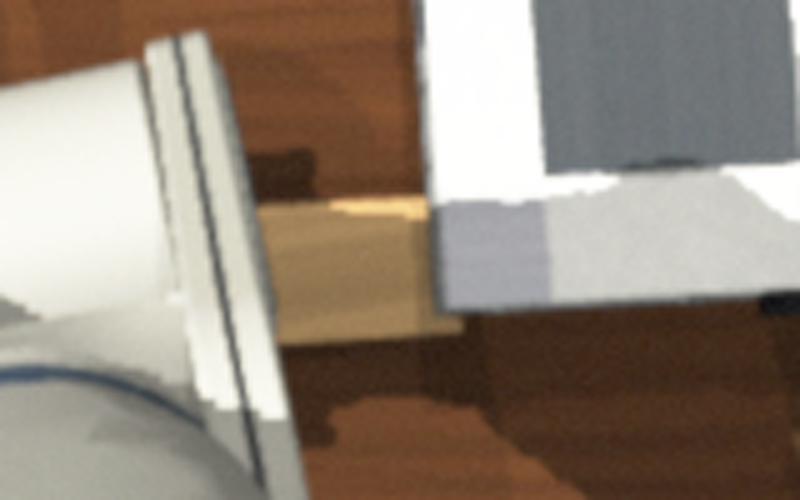

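```bash
python3 - <<'E'
from cell import bot
from h import *
np.set_printoptions(precision=1,suppress=True)
p=bot.camera_params("top")
f=lambda x,y,z:onz(p,(270+x/5,175+y/5),z)[:2]
print("toe near",f(463,332,2),"near",f(290,346,11),"far",f(260,205,10),f(425,198,4.5))
E
```

```text
toe near [472.1 -27.5] near [466.8  43.5] far [524.2  55.2] [527.  -12.8]
```

Call:
drive_tool(
  series=[
    {"tx": -0.3, "ty": 0, "tz": 0, "ax": 0, "ay": 0, "az": 0, "gripper": 0},
    {"tx": -0.3, "ty": 0, "tz": 0, "ax": 0, "ay": 0, "az": 0, "gripper": 0},
    {"tx": -0.3, "ty": 0, "tz": 0, "ax": 0, "ay": 0, "az": 0, "gripper": 0},
    {"tx": -0.3, "ty": 0, "tz": 0, "ax": 0, "ay": 0, "az": 0, "gripper": 0},
    {"tx": -0.3, "ty": 0, "tz": 0, "ax": 0, "ay": 0, "az": 0, "gripper": 0},
    {"tx": -0.2, "ty": 0, "tz": 0, "ax": 0, "ay": 0, "az": 0, "gripper": 0},
    {"tx": -0.2, "ty": 0, "tz": 0, "ax": 0, "ay": 0, "az": 0, "gripper": 0},
    {"tx": -0.2, "ty": 0, "tz": 0, "ax": 0, "ay": 0, "az": 0, "gripper": 0},
  ],
)

```text
time_s: 10.48
ee_pos: [492.6, 95.2, 82.9]
ee_rot: [0.0, 0.687, 0.727, 0.0]
ft_force: [-0.2, 1.4, 0.6]
gripper_width: 0.1
```

Call:
drive_tool(
  series=[
    {"tx": -0.2, "ty": 0, "tz": 0, "ax": 0, "ay": 0, "az": 0, "gripper": 0},
    {"tx": -0.1, "ty": 0, "tz": 0, "ax": 0, "ay": 0, "az": 0, "gripper": 0},
    {"tx": -0.1, "ty": 0, "tz": 0, "ax": 0, "ay": 0, "az": 0, "gripper": 0},
  ],
)

```text
time_s: 10.73
ee_pos: [492.8, 91.3, 82.9]
ee_rot: [0.0, 0.687, 0.727, 0.0]
ft_force: [0.1, 0.9, 1.0]
gripper_width: 0.3
```

Call:
drive_tool(
  series=[
    {"tx": -0.1, "ty": 0, "tz": 0, "ax": 0, "ay": 0, "az": 0, "gripper": 0},
    {"tx": -0.1, "ty": 0, "tz": 0, "ax": 0, "ay": 0, "az": 0, "gripper": 0},
  ],
)

```text
time_s: 10.9
ee_pos: [492.9, 89.4, 82.9]
ee_rot: [0.0, 0.687, 0.727, 0.0]
ft_force: [0.0, 0.5, 1.2]
gripper_width: 0.1
```

Call:
drive_tool(
  series=[
    {"tx": -0.1, "ty": 0, "tz": 0, "ax": 0, "ay": 0, "az": 0, "gripper": 0},
    {"tx": -0.1, "ty": 0, "tz": 0, "ax": 0, "ay": 0, "az": 0, "gripper": 0},
  ],
)

```text
time_s: 11.07
ee_pos: [493.0, 87.4, 82.9]
ee_rot: [-0.0, 0.687, 0.727, -0.0]
ft_force: [-0.0, 2.1, 0.7]
gripper_width: 0.1
```

Call:
drive_tool(
  series=[
    {"tx": -0.1, "ty": 0, "tz": 0, "ax": 0, "ay": 0, "az": 0, "gripper": 0},
    {"tx": -0.1, "ty": 0, "tz": 0, "ax": 0, "ay": 0, "az": 0, "gripper": 0},
  ],
)

```text
time_s: 11.23
ee_pos: [493.1, 85.4, 82.9]
ee_rot: [-0.0, 0.687, 0.727, 0.0]
ft_force: [0.3, 1.1, 1.6]
gripper_width: 0.0
```

Call:
drive_tool(
  series=[
    {"tx": -0.1, "ty": 0, "tz": 0, "ax": 0, "ay": 0, "az": 0, "gripper": 0},
    {"tx": 0, "ty": 0, "tz": 0, "ax": 0, "ay": 0, "az": 0, "gripper": 0},
  ],
)

```text
time_s: 11.4
ee_pos: [493.2, 84.3, 82.9]
ee_rot: [-0.0, 0.687, 0.727, -0.0]
ft_force: [-1.2, 1.1, 0.8]
gripper_width: -0.2
```

Call:
drive_tool(
  series=[
    {"tx": -0.1, "ty": 0, "tz": 0, "ax": 0, "ay": 0, "az": 0, "gripper": 0},
    {"tx": -0.1, "ty": 0, "tz": 0, "ax": 0, "ay": 0, "az": 0, "gripper": 0},
  ],
)

```text
time_s: 11.57
ee_pos: [493.2, 82.6, 82.9]
ee_rot: [-0.0, 0.687, 0.727, 0.0]
ft_force: [-1.6, 4.9, 1.1]
gripper_width: 0.0
```

Call:
drive_tool(
  series=[
    {"tx": -0.1, "ty": 0, "tz": 0, "ax": 0, "ay": 0, "az": 0, "gripper": 0},
  ],
)

```text
time_s: 11.65
ee_pos: [493.4, 81.7, 82.9]
ee_rot: [-0.0, 0.687, 0.727, 0.0]
ft_force: [0.1, 4.9, -0.1]
gripper_width: 0.2
```

Call:
drive_tool(
  series=[
    {"tx": -0.1, "ty": 0, "tz": 0, "ax": 0, "ay": 0, "az": 0, "gripper": 0},
  ],
)

```text
time_s: 11.73
ee_pos: [493.4, 80.7, 82.9]
ee_rot: [-0.0, 0.687, 0.727, 0.0]
ft_force: [0.2, 5.9, -0.2]
gripper_width: -0.1
```

Push force rose from about 1 N to 5–6 N with the toe about 27 mm past the foot, so the wedge is bearing. I'll back off and go to the corner.

Call:
drive_tool(
  series=[
    {"tx": 0.3, "ty": 0, "tz": 0, "ax": 0, "ay": 0, "az": 0, "gripper": 0},
    {"tx": 0.7, "ty": 0, "tz": 0, "ax": 0, "ay": 0, "az": 0, "gripper": 0},
    {"tx": 1, "ty": 0, "tz": 0, "ax": 0, "ay": 0, "az": 0, "gripper": 0},
    {"tx": 0, "ty": 0, "tz": -3, "ax": 0, "ay": 0, "az": 0, "gripper": 0},
    {"tx": 0, "ty": 0, "tz": -4, "ax": 0, "ay": 0, "az": 0, "gripper": 0},
    {"tx": 0, "ty": 0, "tz": -3, "ax": 0, "ay": 0, "az": 0, "gripper": 0},
    {"tx": 0, "ty": 0, "tz": 0, "ax": 0, "ay": 0, "az": 0, "gripper": 0},
    {"tx": 0, "ty": 0, "tz": 0, "ax": 0, "ay": 0, "az": 0, "gripper": 0},
  ],
)

```text
time_s: 12.4
ee_pos: [493.2, 101.3, 184.7]
ee_rot: [0.001, 0.686, 0.727, 0.002]
ft_force: [-0.2, -0.9, -1.0]
gripper_width: -0.1
```

```bash
python3 - <<'E'
from cell import bot
from h import *
w=bot.camera_params("wrist");np.savez("w7.npz",**w)
cv2.imwrite("pics/wrist7.png",bot.camera("wrist")[:,:,::-1])
im=bot.camera("top")[:,:,::-1];cv2.imwrite("pics/top7.png",im)
cv2.imwrite("pics/top7c.png",cv2.resize(im[105:255,230:480],None,fx=3.2,fy=3.2,interpolation=cv2.INTER_CUBIC))
E
```

```text
(no output)
```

View pics/top7c.png

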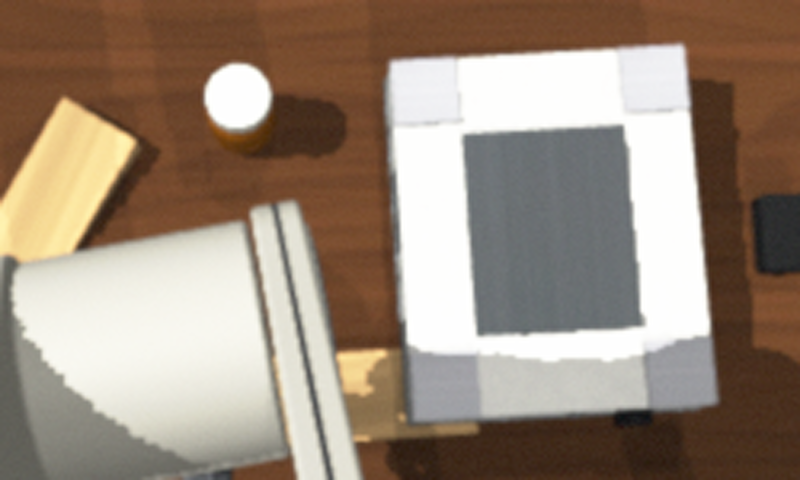

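View pics/wrist7.png

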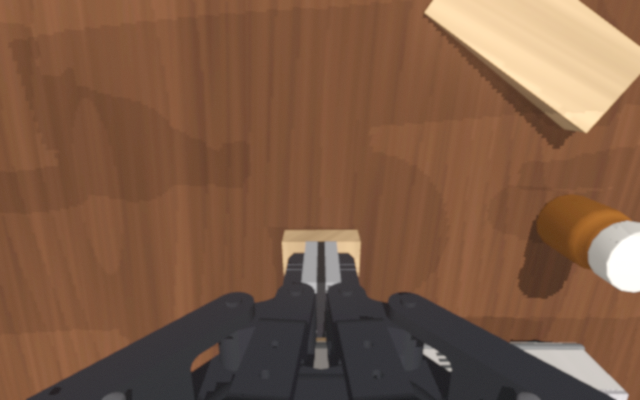

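The plate pixels are unchanged from before. The wedge is under the corner and square with the fingers (heel edges at rows 230–241, columns 282–360). Now the press test.

Call:
drive_tool(
  series=[
    {"tx": -3, "ty": 0.2, "tz": 0, "ax": 0, "ay": 0, "az": 0, "gripper": 0},
    {"tx": -3.5, "ty": 0, "tz": 0, "ax": 0, "ay": 0, "az": 0, "gripper": 0},
    {"tx": -3.5, "ty": 0, "tz": 0, "ax": 0, "ay": 0, "az": 0, "gripper": 0},
    {"tx": -2.6, "ty": 0, "tz": 0, "ax": 0, "ay": 0, "az": 0, "gripper": 0},
    {"tx": -1, "ty": 0, "tz": 0.5, "ax": 0, "ay": 0, "az": 0, "gripper": 0},
    {"tx": 0, "ty": 0, "tz": 1.5, "ax": 0, "ay": 0, "az": 0, "gripper": 0},
    {"tx": 0, "ty": 0, "tz": 1, "ax": 0, "ay": 0, "az": 0, "gripper": 0},
    {"tx": 0, "ty": 0, "tz": 0.5, "ax": 0, "ay": 0, "az": 0, "gripper": 0},
    {"tx": 0, "ty": 0, "tz": 0, "ax": 0, "ay": 0, "az": 0, "gripper": 0},
    {"tx": 0, "ty": 0, "tz": 0, "ax": 0, "ay": 0, "az": 0, "gripper": 0},
  ],
)

```text
time_s: 13.33
ee_pos: [501.6, -34.5, 147.2]
ee_rot: [-0.001, 0.686, 0.727, -0.001]
ft_force: [0.8, 0.5, 0.9]
gripper_width: 0.3
```

Call:
drive_tool(
  series=[
    {"tx": 0, "ty": 0, "tz": 0.2, "ax": 0, "ay": 0, "az": 0, "gripper": 0},
    {"tx": 0, "ty": 0, "tz": 0.2, "ax": 0, "ay": 0, "az": 0, "gripper": 0},
    {"tx": 0, "ty": 0, "tz": 0, "ax": 0, "ay": 0, "az": 0, "gripper": 0},
  ],
)

```text
time_s: 13.58
ee_pos: [502.1, -34.9, 144.0]
ee_rot: [0.0, 0.686, 0.727, 0.0]
ft_force: [-0.2, 0.1, -0.1]
gripper_width: -0.1
```

Call:
drive_tool(
  series=[
    {"tx": 0, "ty": 0, "tz": 0.1, "ax": 0, "ay": 0, "az": 0, "gripper": 0},
    {"tx": 0, "ty": 0, "tz": 0, "ax": 0, "ay": 0, "az": 0, "gripper": 0},
  ],
)

```text
time_s: 13.75
ee_pos: [502.2, -35.1, 143.4]
ee_rot: [0.0, 0.687, 0.727, 0.0]
ft_force: [-1.0, 1.7, 3.7]
gripper_width: -0.1
```

Call:
drive_tool(
  series=[
    {"tx": 0, "ty": 0, "tz": 0.1, "ax": 0, "ay": 0, "az": 0, "gripper": 0},
    {"tx": 0, "ty": 0, "tz": 0, "ax": 0, "ay": 0, "az": 0, "gripper": 0},
  ],
)

```text
time_s: 13.92
ee_pos: [502.2, -35.0, 143.2]
ee_rot: [0.0, 0.687, 0.727, 0.0]
ft_force: [-5.1, 2.2, 15.1]
gripper_width: 0.0
```

Call:
drive_tool(
  series=[
    {"tx": 0, "ty": 0, "tz": 0.05, "ax": 0, "ay": 0, "az": 0, "gripper": 0},
    {"tx": 0, "ty": 0, "tz": 0, "ax": 0, "ay": 0, "az": 0, "gripper": 0},
    {"tx": 0, "ty": 0, "tz": 0, "ax": 0, "ay": 0, "az": 0, "gripper": 0},
  ],
)

```text
time_s: 14.17
ee_pos: [502.2, -35.0, 143.1]
ee_rot: [0.0, 0.687, 0.727, 0.0]
ft_force: [-4.1, 2.0, 20.2]
gripper_width: -0.2
```

Call:
drive_tool(
  series=[
    {"tx": 0, "ty": 0, "tz": 0, "ax": 0, "ay": 0, "az": 0, "gripper": 0},
    {"tx": 0, "ty": 0, "tz": 0, "ax": 0, "ay": 0, "az": 0, "gripper": 0},
    {"tx": 0, "ty": 0, "tz": 0, "ax": 0, "ay": 0, "az": 0, "gripper": 0},
    {"tx": 0, "ty": 0, "tz": 0, "ax": 0, "ay": 0, "az": 0, "gripper": 0},
    {"tx": 0, "ty": 0, "tz": 0, "ax": 0, "ay": 0, "az": 0, "gripper": 0},
    {"tx": 0, "ty": 0, "tz": 0, "ax": 0, "ay": 0, "az": 0, "gripper": 0},
  ],
)

```text
time_s: 14.67
ee_pos: [502.2, -35.0, 143.1]
ee_rot: [0.0, 0.687, 0.727, 0.0]
ft_force: [-5.3, 3.1, 19.4]
gripper_width: -0.2
```

```bash
python3 - <<'E'
from cell import bot
from h import *
cv2.imwrite("pics/wrist8.png",bot.camera("wrist")[:,:,::-1])
im=bot.camera("side")[:,:,::-1]
cv2.imwrite("pics/side8c.png",cv2.resize(im[90:240,230:470],None,fx=3.2,fy=3.2,interpolation=cv2.INTER_CUBIC))
E
```

```text
(no output)
```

View pics/wrist8.png

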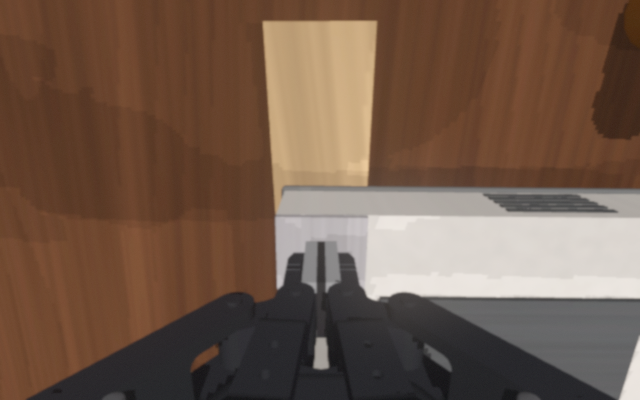

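View pics/side8c.png

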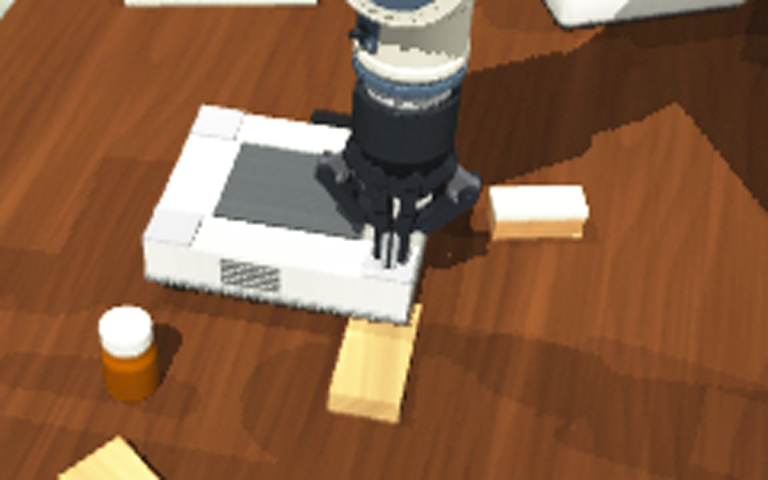

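The wrist view shows the fingertips on the corner plate (about (320,250)) with the wedge (columns 265–376) running straight in under it. The side view agrees, and the bystanders are untouched. The force is holding at about 19–20 N with no sinking, so I'm handing in.

```bash
python3 - <<'E'
from cell import bot
s=bot.read_state();print(s["time_s"],s["ee_pos"],s["ft_force"]);print(bot.finish_job())
E
```

```text
14.7667 [502.19316887 -35.02266125 143.11320548] [-5.14279866  2.32572632 19.34985211]
the job is handed in; nothing more can be done
None
```

The wedge is under the short foot and the plate no longer rocks. I handed in at 14.8 s with the fingertips still pressing the corner at about 19 N.

- **First press:** the corner gave way at about 2.7 N and dropped about 5.6 mm to a hard stop. I took it to 15 N, then let go.
- **Wedge:** I pushed it in along the table in three strokes. Its toe was heading about 12 mm off the foot's line, so one stroke was an off-centre nudge that brought it to about 4 mm off. I stopped when the push rose from about 1 N to 5–6 N, with the toe about 27 mm past the foot's centre.
- **Second press:** the corner gave only about 0.5 mm, including flex in the arm, and held 19–20 N without sinking for over half a second. Its height was within about 0.5 mm of where I first touched it, so the plate is about level.
- **Surroundings:** the plate had not moved in the top view taken after the push. The last wrist and side pictures show the wedge in place, and no bystander moved in the pictures I took.

No check failed. Two readings were less certain:

- **Wedge heading:** the wedge's edges gave slightly different headings, by up to about 0.04 rad.
- **Sideways force:** a force of about 5–6 N showed up while pressing, both before and after wedging, but the plate did not slide.

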